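Pack the microscope's eyepiece and lamp controller into their case

TASK

Pack the taller of the two microscope eyepieces and the black lamp controller (the block with the round dial on top) into the long white open case, in the free space beside the cardboard carton that is already in it. All three must end up standing upright side by side on the floor of the case. Set the two down, do not let them fall.

Things in the scene. Friction and masses are not known exactly. Their poses are not given: they have to be found in the camera images.
- case: Long open white plastic case, fixed. Outside 82 (its x) x 198 (its y) x 40 mm high; walls and floor 5 mm thick, inside 35 mm deep. Origin: centre of its underside, on the bench; z up. The carton stands at its -y end; the rest, about 135 mm to the +y end, is free. Packed things stand above the rim: hold them there, fingers closing along the case's x, clear of the neighbours.
- carton_mid (a point): Centre of the brown cardboard carton, 50 x 50 x 65 mm high, loose, standing in the case at its -y end; it is not to be taken out. z up.
- eyepiece_mid (a point): Centre (45 mm above its foot) of the taller eyepiece: 90 mm high, round, upright on the bench, loose, 0.11 to 0.22 kg. Below, a black body 46 mm in diameter and 46 mm high; above, a steel barrel 30 mm in diameter and 44 mm high, to hold it by. z up along its axis. The other eyepiece, 55 mm high with a stubby barrel, is not wanted.
- controller_mid (a point): Centre (40 mm above its foot) of the lamp controller's block: black, upright, 44 (its x) x 50 (its y) x 80 mm high, loose, on the bench, 0.15 to 0.31 kg, with a round dial 26 mm in diameter and 10 mm high on top. z up. Hold its upper half, across the 44 mm. A lower black block (44 x 60 x 56 mm) without a dial is not wanted.

How it is judged:
At the end, for the whole second after the job is handed in: The taller eyepiece, the lamp controller and the carton all stand inside the case on its floor (heights within 8 mm of resting on it, centres within 30 mm of the case's centre across it and 90 mm along it), upright within about 10 degrees, at rest (x of eyepiece_mid in the frame of case between -0.03 and 0.03 m and y of eyepiece_mid in the frame of case between -0.09 and 0.09 m and z of eyepiece_mid in the frame of case between 0.042 and 0.058 m and angle between each of eyepiece_mid, controller_mid, carton_mid's own z axis and vertical below 0.17 rad and x of controller_mid in the frame of case between -0.03 and 0.03 m and y of controller_mid in the frame of case between -0.09 and 0.09 m and z of controller_mid in the frame of case between 0.037 and 0.053 m and x of carton_mid in the frame of case between -0.03 and 0.03 m and y of carton_mid in the frame of case between -0.09 and 0.09 m and z of carton_mid in the frame of case between 0.0295 and 0.0455 m and linear speed of each of eyepiece, controller, carton below 0.03 m/s); the robot touches nothing.
It fails at once if the taller eyepiece is dropped (moves faster than 0.9 m/s while the fingers do not touch it, as after a fall of some 40 mm) (contact force between eyepiece and the fingers below 0.05 N and linear speed of eyepiece above 0.9 m/s).
It fails at once if the lamp controller is dropped (moves faster than 0.9 m/s while the fingers do not touch it, as after a fall of some 40 mm) (contact force between controller and the fingers below 0.05 N and linear speed of controller above 0.9 m/s).
It also fails if it takes over 64 s, if anything falls off the work surface, if the arm or the gripper's body presses on something with over 40 N, if the wrist force passes 120 N, or if a joint passes its speed limit or range.

ROBOT

A 6-joint arm with a two-finger parallel gripper is mounted at the origin on the work surface. World frame = base frame: x ahead of the robot, y to its left, z up, the work surface at z = 0. Lengths are in m, angles in rad, forces in N, time in s.
With the tool pointing down it reaches from about 0.35 to 0.975 m from the base axis. Payload 7.1 kg.
Tool frame: the origin (TCP) lies midway between the tips of the shut fingers; the grasp point (between the pads) lies 19 mm behind it; z points along the fingers, y is the line along which they close (so a half turn about z gives the same grasp; the last joint's range is limited). The gripper opens to 88 mm and grips with 3 to 60 N. Pads are 20 mm wide; open, the fingers measure 115 mm over their backs; the gripper's body (75 mm by 178 mm) begins 61 mm behind the grasp point.
Start: joints at [-1.252, 0.423, 1.63, -0, 1.089, -0.019], TCP at [0.207, -0.59, 0.223] pointing down, gripper open.
Joint ranges: [-3, 3], [-0.9, 2.11], [0.09, 2.58], [-1.31, 4.45], [0.11, 2.69], [-2.54, 2.54]. Speed limits (rad/s): [2.39, 2.39, 3.01, 3.14, 3.14, 3.14].

INTERFACE

Orientations are given as a unit quaternion [w, x, y, z].
In Python, from station import move_pose, movel, movej, command_gripper, wait, inverse_kinematics, read_camera, camera_info, MotionError, job_done, get_time, get_joint_pos, get_qvel, get_effort, get_tcp_pos, get_ee_rot, get_ft_force, get_ft_torque, get_grip_width, get_finger_force gives the robot as it stands. Calls block until the motion is done:
- move_pose(position, orientation): joint-space move of the TCP to a pose.
- movel(position, frame=None, v=0.15, until_force=None): straight line of the TCP; frame=None keeps the orientation; v is the mean speed in m/s. With until_force (N) it stops when the force on the tool has changed by that much, and returns True; else False.
- movej(angles): joint-space move.
- command_gripper(opening): opening from 0.0 (shut) to 1.0 (fully open); the grip force is fixed at half the most; returns when the fingers have stopped.
- wait(seconds).
- inverse_kinematics(position, orientation): joint angles nearest the present ones, or None.
- read_camera(name): name is "scene" or "top"; returns the picture (480x640x3 uint8, red, green, blue); there is no depth.
- camera_info(name): a dict with "intrinsics" (3x3 intrinsics, pixels), "T" (4x4, takes a point from camera to world coordinates). Camera axes: x right, y up, looking along -z (the intrinsics and any distortion apply to the point x, -y, -z); pixel columns grow to the right and rows downward; lengths in m; the calibration is good to about 2 mm. A picture is of the moment at which its call begins. camera_info takes no time and is no camera call.
A pose or a line that the arm cannot do raises MotionError and nothing moves.
- job_done(): hands the job in; it is judged then, once.
Readings, each from a call of its own:
- get_time(): time.
- get_joint_pos(): joint angles.
- get_qvel(): joint speeds.
- get_effort(): joint torques, N m.
- get_tcp_pos(): TCP position.
- get_ee_rot(): TCP orientation.
- get_ft_force(): force on the tool from outside, world axes, zero at the start.
- get_ft_torque(): the same for the moment, N m.
- get_grip_width(): opening from 0.0 (shut) to 1.0 (fully open).
- get_finger_force(): force on a finger pad.
Only numpy, scipy, OpenCV 4.12 (cv2) and the standard library are available. Lean on these libraries where they do the work, as an engineer would, in place of code of your own. Each camera call takes 0.05 s, during which the arm holds its last target. There are 200 camera calls.

## Working session

There is one attempt and no reset: what is moved stays moved. The work goes in short steps, each a Python script; the robot and the scene stay as the last script left them, time stands still between calls to the robot, and variables do not carry over. Pictures are saved under pics/ and viewed, at most 10 in all, crops included, and the job is handed in when it is done.

```bash
mkdir -p pics; python3 - <<'E'
from station import *
import cv2
for n in("scene","top"):
    cv2.imwrite(f"pics/{n}0.png",read_camera(n)[:,:,::-1]); c=camera_info(n); print(n,c)
print(get_ee_rot(),get_time())
E
```

```text
scene {'intrinsics': array([[437.43770163,   0.        , 319.34940407],
       [  0.        , 437.43770163, 239.95510621],
       [  0.        ,   0.        ,   1.        ]]), 'T': array([[-0.67674043, -0.58939388,  0.44117711,  0.82119551],
       [ 0.73607316, -0.52962898,  0.42153227,  0.23028152],
       [-0.01478836,  0.61000656,  0.79225836,  0.62305825],
       [ 0.        ,  0.        ,  0.        ,  1.        ]])}
top {'intrinsics': array([[544.84274554,   0.        , 316.56720045],
       [  0.        , 544.84274554, 241.95830433],
       [  0.        ,   0.        ,   1.        ]]), 'T': array([[ 0.01120231,  0.99263685, -0.12060927,  0.4266368 ],
       [-0.99965828,  0.00826846, -0.02479827, -0.05026408],
       [-0.02361842,  0.12084585,  0.99239027,  1.00542134],
       [ 0.        ,  0.        ,  0.        ,  1.        ]])}
[-6.62347638e-04  9.85768263e-01  1.68108534e-01 -1.16068675e-04] 0.1
```

View pics/top0.png

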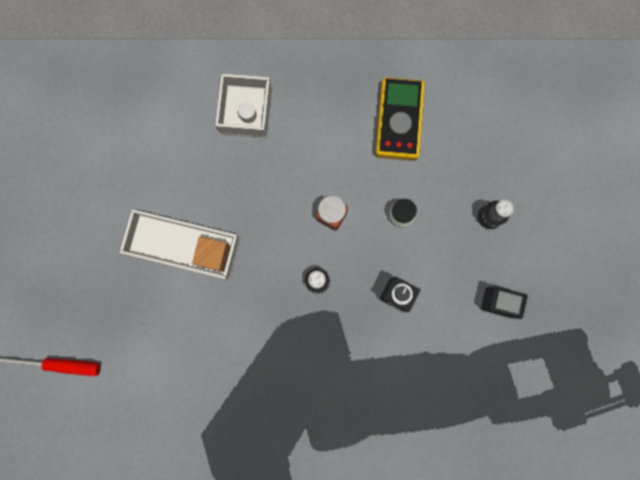

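View pics/scene0.png

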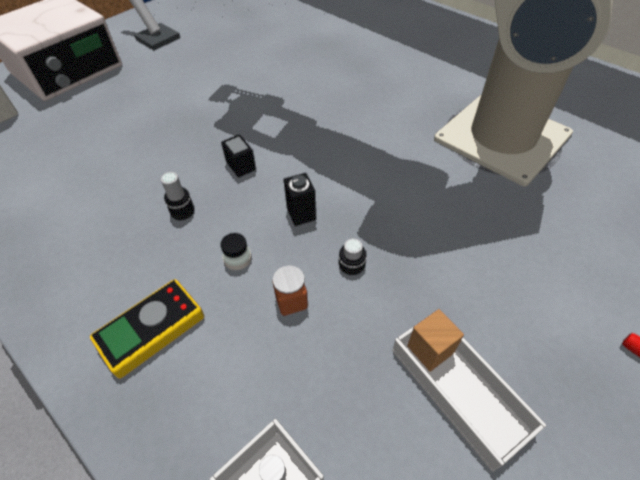

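The top view shows the tall eyepiece at about (505,208), the dial controller at (402,293), and the case from (122,210) to (236,278) with the carton at its right end. I'll enlarge these three for accurate corners.

```bash
python3 - <<'E'
import cv2,numpy as np
t=cv2.imread("pics/top0.png")
z=lambda a,s:cv2.resize(a,None,fx=s,fy=s,interpolation=cv2.INTER_CUBIC)
a=z(t[200:290,110:250],5)   #700x450
cv2.imwrite("pics/case.png",a)
g=lambda i:np.clip((i/255.)**.5*255,0,255).astype('uint8')
b=np.hstack([z(t[190:240,470:520],8),z(t[265:315,375:425],8)])
cv2.imwrite("pics/obj.png",g(b))
E
```

```text
(no output)
```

View pics/case.png

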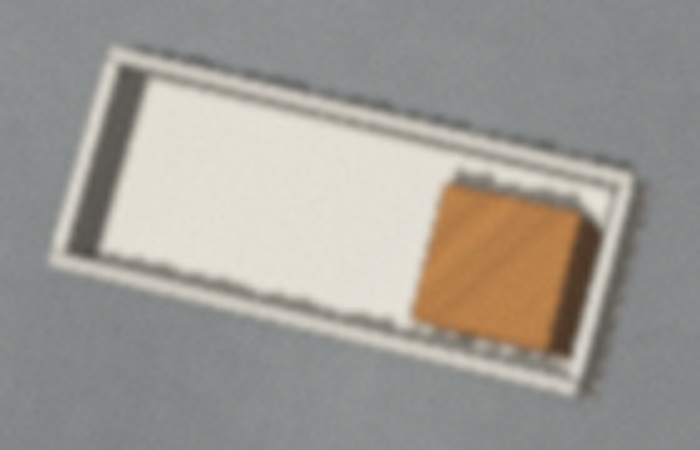

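View pics/obj.png

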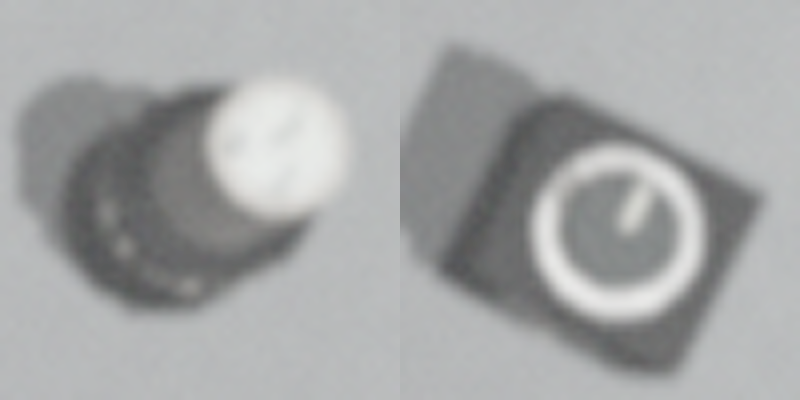

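The case rim corners are at about (132,209), (236,235), (225,279) and (120,253). The eyepiece's barrel top is at (504.6,208.4) and the dial ring at (402.2,294). Next I'll compute poses, cross-check them in the scene camera, and test IK.

```bash
cat > h.py <<'E'
from station import *
import numpy as np, cv2
from scipy.spatial.transform import Rotation as Rn
def ray(n,uv,z):
    c=camera_info(n);T=c["T"]; p=np.linalg.solve(c["intrinsics"],[uv[0],uv[1],1]); d=T[:3,:3]@[p[0],-p[1],-p[2]]
    return T[:3,3]+d*(z-T[2,3])/d[2]
def proj(n,P):
    c=camera_info(n);T=c["T"]; p=T[:3,:3].T@(np.array(P)-T[:3,3]); q=c["intrinsics"]@[p[0],-p[1],-p[2]]; return q[:2]/q[2]
def quat(a):
    s,c=np.sin(a),np.cos(a)
    q=Rn.from_matrix(np.array([[-s,c,0],[c,s,0],[0,0,-1]]).T).as_quat(); return q[[3,0,1,2]]
def best(p,a):
    o=[]
    for k in(-1,0,1):
        q=inverse_kinematics(p,quat(a+k*np.pi))
        if q is not None:o.append((abs(q[5]),a+k*np.pi,q))
    return min(o,key=lambda t:t[0])[1:] if o else None
def rect(n,uvs,z):
    P=np.array([ray(n,u,z)[:2] for u in uvs]); c=P.mean(0)
    return c,P
E
cat > m.py <<'E'
from h import *
def cr(l,ox,oy,s): return [(ox+(u+.5)/s-.5,oy+(v+.5)/s-.5) for u,v in l]
cc,P=rect("top",cr([(113,46),(635,175),(578,395),(50,265)],110,200,5),.04)
kc,K=rect("top",cr([(447,185),(580,212),(548,352),(412,318)],110,200,5),.07)
yax=(P[0]+P[3]-P[1]-P[2]); yax/=np.linalg.norm(yax)   # +y away from carton
xax=np.array([yax[1],-yax[0]])
ep=ray("top",cr([(277,147)],470,190,8)[0],.09)[:2]
co=ray("top",cr([(218,232)],375,265,8)[0],.09)[:2]
C=np.array([ray("top",u,.08)[:2] for u in cr([(160,93),(363,193),(275,375)],375,265,8)])
e2=C[1]-C[2]; e1=C[1]-C[0]
cx=e2/np.linalg.norm(e2); e1=e1/np.linalg.norm(e1); cx=cx+np.array([-e1[1],e1[0]])*np.sign(np.dot([-e1[1],e1[0]],cx)); cx/=np.linalg.norm(cx)
ang=lambda v:np.arctan2(v[1],v[0])
ac,ak=ang(cx),ang(xax)
def place(y,x=0): return cc+yax*y+xax*x
if __name__=="__main__":
    print("case",cc,"sides",[np.linalg.norm(P[i]-P[i-1]) for i in range(4)],"x ang",ak)
    print("carton in case",(kc-cc)@xax,(kc-cc)@yax,[np.linalg.norm(K[i]-K[i-1]) for i in range(4)], [(k-cc)@yax for k in K])
    print("ep",ep,"co",co,"ctrl edges",np.linalg.norm(e2),"ang",ac, "corner2 rel",(C[1]-co)@cx,(C[1]-co)@[-cx[1],cx[0]])
    print("scene: ep",proj("scene",[*ep,.09]),"co",proj("scene",[*co,.09]),"case corners",[proj("scene",[*p,.04]).round() for p in P])
    for n,p,a in(("ep",ep,ak),("co",co,ac),("pl",place(0),ak),("pl2",place(60),ak) if 0 else ("pl2",place(.06),ak)):
        for z in(.049,.2):
            r=best([*p,z],a); print(n,z,None if r is None else (round(r[0],2),np.round(r[1],2)))
E
python3 m.py
```

```text
case [0.539145   0.22244791] sides [np.float64(0.08214058827871142), np.float64(0.19679363469075584), np.float64(0.08112340898037927), np.float64(0.19715376859627146)] x ang -0.23167937275248698
carton in case -0.00453823505595647 -0.06568788309331751 [np.float64(0.0476904330088032), np.float64(0.047679331293051255), np.float64(0.04971001379807288), np.float64(0.04901575838419875)] [np.float64(-0.04126482670858777), np.float64(-0.08890594206489476), np.float64(-0.09079823015198933), np.float64(-0.04178253344779814)]
ep [ 0.59852288 -0.34427911] co [ 0.45239085 -0.17055074] ctrl edges 0.04265360325995785 ang -0.45469682860806315 corner2 rel 0.021880202150267865 -0.024739759368969397
scene: ep [167.74865217 176.65423306] co [297.55050281 179.3312876 ] case corners [array([498., 463.]), array([393., 338.]), array([434., 309.]), array([543., 422.])]
ep 0.049 (np.float64(-0.23), array([-0.54,  0.73,  1.56, -0.  ,  0.86, -0.31]))
ep 0.2 (np.float64(-0.23), array([-0.54,  0.54,  1.49, -0.  ,  1.11, -0.31]))
co 0.049 (np.float64(-0.45), array([-0.39,  0.51,  2.03, -0.  ,  0.6 ,  0.07]))
co 0.2 (np.float64(-0.45), array([-0.39,  0.25,  1.96, -0.  ,  0.94,  0.07]))
pl 0.049 (np.float64(-0.23), array([ 0.37,  0.61,  1.81, -0.  ,  0.72,  0.6 ]))
pl 0.2 (np.float64(-0.23), array([ 0.37,  0.39,  1.74, -0.  ,  1.01,  0.6 ]))
pl2 0.049 (np.float64(-0.23), array([ 0.45,  0.65,  1.73, -0.  ,  0.77,  0.68]))
pl2 0.2 (np.float64(-0.23), array([ 0.45,  0.44,  1.66, -0.  ,  1.04,  0.68]))
```

```bash
cat > pick.py <<'E'
from m import *
def pick(p,a,z=.049):
    a,_=best([*p,.2],a); move_pose([*p,.2],quat(a)); movel([*p,z],v=.12)
    command_gripper(0); print("grip",get_grip_width()*88,get_finger_force(),get_tcp_pos(),get_time())
    f0=get_ft_force(); movel([*p,z+.03],v=.05); wait(.2); print("dF",get_ft_force()-f0,get_ft_torque())
    movel([*p,.2],v=.15); print("grip",get_grip_width()*88,get_time())
def put(p,z=.054):
    a,_=best([*p,.2],ak); move_pose([*p,.2],quat(a)); wait(.2)
    movel([*p,z+.012],v=.12); wait(.2)
    print("hit",movel([*p,z-.006],v=.02,until_force=4),get_tcp_pos(),get_ft_force(),get_time())
E
python3 - <<'E'
from pick import *
pick(co,ac)
q=place(0.0)
a,_=best([*q,.2],ak); move_pose([*q,.2],quat(a)); wait(.2)
i=np.hstack([read_camera("top")[150:330,60:300],read_camera("scene")[240:420,320:560]])
cv2.imwrite("pics/held1.png",cv2.resize(i[:,:,::-1],None,fx=1.66,fy=1.66))
E
```

```text
grip 43.91572785844884 29.900373816490173 [ 0.45237945 -0.17054758  0.04900842] 4.025
dF [ 0.80900826  0.15664794 -2.79672455] [-0.01317847 -0.0989018   0.00869093]
grip 44.17209467001517 5.9333
```

View pics/held1.png

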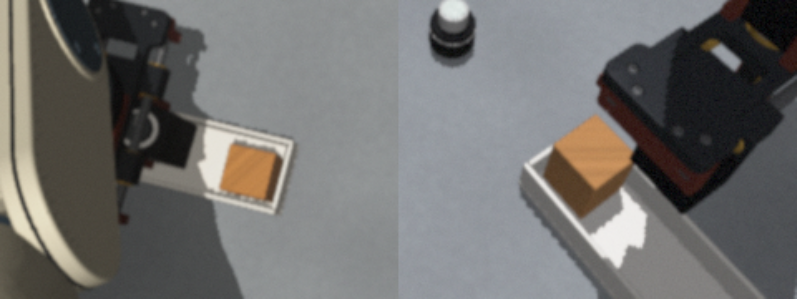

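The controller is held squarely over the case with the dial at about (145,128) in the left half, and the carton is clear of it. I'll set it down.

```bash
python3 - <<'E'
from pick import *
put(place(0.0))
E
```

```text
hit True [0.5390573  0.22242251 0.05388588] [ 0.06319003 -0.04062161  3.70007991] 10.2667
```

```bash
python3 - <<'E'
from pick import *
command_gripper(1.0); p=get_tcp_pos(); movel([p[0],p[1],.2],v=.15)
pick(ep,ak)
i=np.hstack([read_camera("top")[180:330,100:260],read_camera("scene")[290:440,370:530]])
cv2.imwrite("pics/mid.png",cv2.resize(i[:,:,::-1],None,fx=2.5,fy=2.5))
E
```

```text
grip 29.559299755940295 29.997520744800568 [ 0.5984923  -0.34426567  0.04894445] 16.6
dF [-0.3752166  -1.08092076 -0.25720839] [ 0.00679578 -0.08453121  0.03158011]
grip 29.43671222751148 18.5083
```

View pics/mid.png

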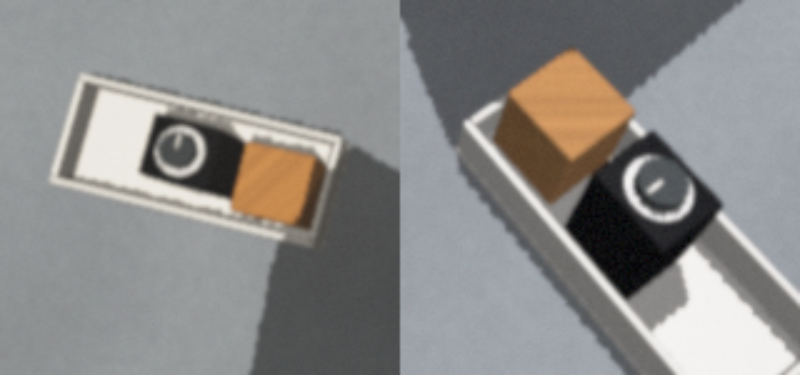

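The controller stands upright in the case with its dial at about (171.6,240.4), and the carton hasn't moved. I'll bring the eyepiece over the free end and check how it hangs.

```bash
python3 - <<'E'
from pick import *
d=ray("top",(171.2,240),.095)[:2]-cc; print("ctrl in case",d@xax,d@yax)
i=read_camera("scene")[90:240,90:290]
q=place(0.061); a,_=best([*q,.2],ak); move_pose([*q,.2],quat(a)); wait(.3); print(get_grip_width()*88,get_ft_force())
j=read_camera("scene")[250:475,400:640]
i=cv2.resize(i,(400,300)); j=cv2.resize(j,(320,300))
cv2.imwrite("pics/held2.png",np.hstack([i,j])[:,:,::-1])
E
```

```text
ctrl in case 0.00023098748942961358 -0.0034617061418535846
29.84602378407469 [ 0.33560191  0.79574735 -1.71152929]
```

View pics/held2.png

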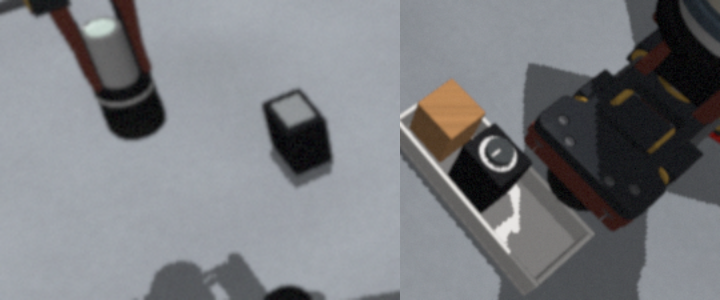

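The eyepiece hangs straight in the fingers, leaning in the picture the same way as the upright block beside it. The free end of the case is clear, so I'll lower it.

```bash
python3 - <<'E'
from pick import *
put(place(0.059))
E
```

```text
hit True [0.55248181 0.27986001 0.05368614] [-0.58325422  0.11026383  3.41140001] 23.7917
```

```bash
python3 - <<'E'
from pick import *
command_gripper(1.0); p=get_tcp_pos(); movel([p[0],p[1],.2],v=.12)
movej([-1.252,.423,1.63,0,1.089,-.019]); wait(.3)
i=np.hstack([read_camera("top")[180:330,100:260],read_camera("scene")[300:480,380:572][:, :][:150,:160]])
cv2.imwrite("pics/end.png",cv2.resize(i[:,:,::-1],None,fx=2.5,fy=2.5)); print(get_time(),get_ft_force())
E
```

```text
29.8417 [-0.55813982  0.38704473 -0.47770173]
```

View pics/end.png

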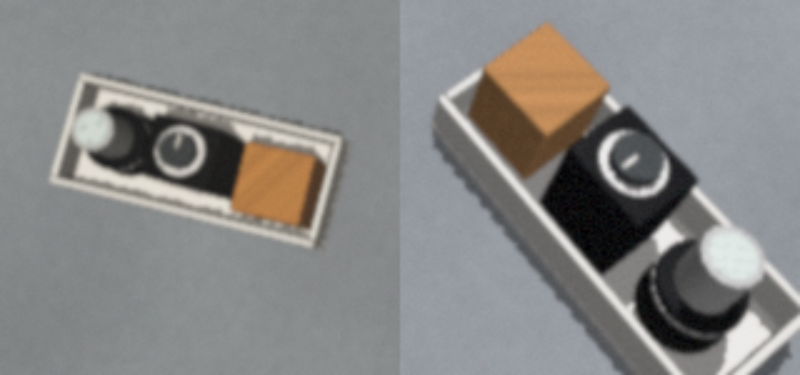

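All three stand upright side by side: the eyepiece top at about (137,232), the dial at (171.6,240) and the carton at (210,253). I'll do one numeric check for tilt, then hand in.

```bash
python3 - <<'E'
from pick import *
d=ray("top",(136.8,231.6),.095)[:2]-cc; x,y=d@xax,d@yax; print(x,y)
if abs(x)<.008 and abs(y-.059)<.008: print(job_done())
E
```

```text
9.995990727828907e-05 0.05767688084403539
the job is handed in; nothing more can be done
None
```

The taller eyepiece and the lamp controller now stand upright in the case beside the carton; the job was handed in at about 30 s with the arm back at its start pose, clear of everything, and no verdict was returned.

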